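# Grease the translation stage: snap the push gun onto the tilted nipple and hold the stroke

## Robot

A 6-joint arm with a two-finger parallel gripper is mounted at the origin on the work surface. World frame = base frame: x ahead of the robot, y to its left, z up, the work surface at z = 0. Lengths are in m, angles in degrees, forces in N, time in s.
With the tool pointing down it reaches from about 0.325 to 0.85 m from the base axis. Payload 15.5 kg.
Tool frame: the origin (TCP) lies at the very end of the fingers, on their centre line; the grasp point (between the pads) lies arm.grip_depth behind it (arm.grip_depth is the distance from the TCP to the grasp point, in m); z points along the fingers, y is the line along which they close (so a half turn about z gives the same grasp; the last joint's range is limited). The gripper opens to 91 mm and grips with 3 to 60 N. Pads are 32 mm wide; open, the fingers measure 118 mm over their backs; the gripper's body (76 mm by 178 mm) begins 60 mm behind the grasp point.
Start: joints at [70.044, 28.281, 77.091, -0, 74.628, -5.472], TCP at [0.156, 0.605, 0.214] pointing down, gripper open.
Joint ranges: [-166.48, 166.48], [-47.26, 123.95], [12.59, 153.08], [-70.14, 250.14], [6.76, 159.57], [-176.63, 176.63]. Speed limits (degrees/s): [108.29, 108.29, 147.25, 172.46, 172.46, 172.46].

## Interface

Orientations are given as a 3x3 rotation matrix whose columns are the frame's x, y, z axes.
In Python, from rig import arm gives the robot as it stands. Calls block until the motion is done:
- arm.move_to(position, orientation): joint-space move of the TCP to a pose.
- arm.move_l(position, orientation=None, feed=0.15): straight line of the TCP; orientation=None keeps the orientation; feed is the mean speed in m/s.
- arm.move_joints(angles): joint-space move.
- arm.grip(opening): finger opening in m; the grip force is fixed at half the most; returns when the fingers have stopped.
- arm.sleep(seconds).
- arm.solve_ik(position, orientation): joint angles nearest the present ones, or None.
- arm.snapshot(name): name is "scene" or "top"; returns the picture (384x512x3 uint8, red, green, blue); there is no depth.
- arm.get_calibration(name): a dict with "intrinsics" (3x3 intrinsics, pixels), "cam_to_world" (4x4, takes a point from camera to world coordinates). Camera axes: x right, y down, z forward; pixel columns grow to the right and rows downward; lengths in m; the calibration is good to about 2 mm. A picture is of the moment at which its call begins. get_calibration takes no time and is no camera call.
A pose or a line that the arm cannot do raises arm.Unreachable and nothing moves.
- arm.sign_off(): hands the job in, once; it reports no verdict.
Readings, each from a call of its own:
- arm.current_t(): time.
- arm.current_joint_positions(): joint angles.
- arm.current_dq(): joint speeds.
- arm.current_tau(): joint torques, N m.
- arm.current_ee_pos(): TCP position.
- arm.current_tool_rot(): TCP orientation.
- arm.current_force(): force on the tool from outside, world axes, zero at the start.
- arm.current_torque(): the same for the moment, N m.
- arm.current_width(): finger opening in m.
Only numpy, scipy, OpenCV 4.12 (cv2) and the standard library are available. Lean on these libraries where they do the work, as an engineer would, in place of code of your own. Each camera call takes 0.05 s, during which the arm holds its last target. There are 200 camera calls.

## Task

Take the push-type grease gun out of its white rest and press its coupler squarely onto the tilted brass grease nipple on the stage's carriage until it snaps on. Then keep pushing the barrel along the nipple's axis against its spring until the red ring on the tube has gone into the barrel, and finish still gripping and holding it pressed in like that. Leave the carriage where it stands on its rail, and leave the bottles and the hand tools in the tray undisturbed.

Things in the scene. Friction and masses are not known exactly. Their poses are not given: they have to be found in the camera images.
- gun: Push grease gun, about 330 g, round. Origin on its axis, middle of the dark knurled grip band; x along the axis to the coupler. Aluminium barrel 26 mm dia. from x = -63 mm (black cap) to 50, cone to 58, steel tube 10 mm dia., steel coupler 17 mm dia. from 92 to its mouth at x = 116. Centre of mass at about x = 27. Grip across the band with about 50 N: it then does not slip under the push.
- gun_seat (a point): Point on the gun's axis 6.4 mm inside the coupler's mouth (gun x = 109.6 mm, spring out), axes as the gun's: the nipple's ball centre sits here once snapped on. Four sprung, greased jaws in the mouth snap over the ball at about 6 N of axial push, before the barrel's spring yields. Mouth 14 mm wide inside: bring the ball in within about 2 mm of the axis.
- nozzle (a joint): How far the tube is pushed into the barrel, m: 0 out, 0.015 at the stop. The spring pushes 8 N at 0, 12.5 N at 0.010, 15 N at 0.015. The red ring on the tube starts 6 mm ahead of the cone and is wholly inside at 0.010. Once snapped on, the coupler stays on the nipple while barrel and hand go on by this much.
- nipple (a point): Brass grease nipple on a blue block on the carriage's side away from the robot. Origin in the centre of its ball head (8 mm dia., on a neck 5 mm thick); z points outward and up along its axis, 40 degrees above level. Behind the origin: a hexagon 12 mm over corners from 8 mm, a round blue boss 16 mm dia. from 13 mm. Push along -z.
- carriage (a joint): Where the carriage stands along its rail, in m (along the stage's y). The ball screw holds it stiffly.
- stage: Ball-screw translation stage bolted to the black breadboard, 100 (x) by 320 mm (y), screw along y, black motor at +y. Origin under its middle on the breadboard's top (z = 0.012). Tops above the origin: carriage 60 mm (94 by 80), motor 62, end blocks 56. The nipple's ball is 80 mm to +x and 72 mm above the origin.
- rest: White plastic rest, fixed, base 110 by 50 by 6 mm, origin under its middle. V saddles at x = -42 and 42 mm (8 mm thick, 39 high, 38 wide) carry the barrel level, its axis 42 mm above the origin (z = 0.054), coupler towards the rest's +x. The gun's grip band between them is free on both sides.
- tray: Blue tray 220 by 110 by 22 mm, fixed, origin under its middle, with a screwdriver and a spanner; on the other side of the stage from the rest (the two swap sides).
- driver: Screwdriver with yellow handle, 170 mm, lying in the tray; leave alone.
- spanner: Steel spanner, 150 mm, lying in the tray; leave alone.
- bottle_a: Amber glass bottle with white cap, 48 mm in diameter, 82 mm tall, origin under its middle; leave alone.
- bottle_b: Clear glass bottle with white cap, 48 mm in diameter, 82 mm tall, origin under its middle; leave alone.
Things that resemble listed ones, but are neither listed nor needed, are in the scene too. Of the things that look like the gun, the larger one is meant.

How it is judged:
By the outcome, as a careful person would: the job done as asked, in the order asked, and still so for the second after the job is handed in, while the arm keeps its last pose, push and grip.
It also fails if it takes over 48 s, if anything falls off the work surface, if the arm or the gripper's body presses on something with over 40 N, if the wrist force passes 120 N, or if a joint passes its speed limit or range.

## Working session

There is one attempt and no reset: what is moved stays moved. The work goes in short steps, each a Python script; the robot and the scene stay as the last script left them, time stands still between calls to the robot, and variables do not carry over. Pictures are saved under pics/ and viewed, on a budget of 10 in all, crops included, one or two more only if the job needs it, and the job is handed in when it is done.

```bash
mkdir -p pics; ls
python3 - <<'E'
from rig import arm
import cv2,numpy as np
for n in("scene","top"):
    im=arm.snapshot(n); cv2.imwrite(f"pics/{n}0.png",cv2.resize(im[...,::-1],(800,600),interpolation=cv2.INTER_CUBIC)); np.save(f"{n}0.npy",im)
    c=arm.get_calibration(n); print(n,np.round(c["intrinsics"],2).tolist(),np.round(c["cam_to_world"],4).tolist())
print(arm.grip_depth,arm.current_t(),arm.current_width())
print(arm.current_tool_rot())
E
```

```text
pics
scene [[467.87, 0.0, 252.35], [0.0, 467.87, 186.45], [0.0, 0.0, 1.0]] [[-0.8237, 0.4958, -0.2751, 0.9055], [0.567, 0.7158, -0.4076, 0.765], [-0.0052, -0.4918, -0.8707, 1.4506], [0.0, 0.0, 0.0, 1.0]]
top [[387.17, 0.0, 251.91], [0.0, 387.17, 188.56], [0.0, 0.0, 1.0]] [[0.0148, -0.9878, 0.155, 0.3021], [-0.9998, -0.0167, -0.011, 0.1311], [0.0134, -0.1548, -0.9879, 1.1985], [0.0, 0.0, 0.0, 1.0]]
0.0188 0.1 0.09125391449466976
[[-9.68224427e-01  2.50082654e-01 -3.52874988e-04]
 [ 2.50082884e-01  9.68223937e-01 -9.79077431e-04]
 [ 9.68117285e-05 -1.03621468e-03 -9.99999458e-01]]
```

View pics/scene0.png

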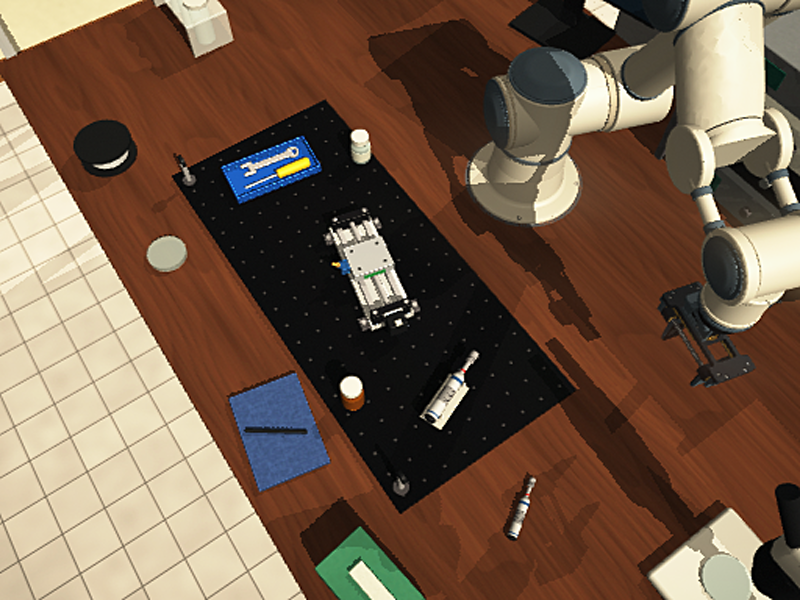

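View pics/top0.png

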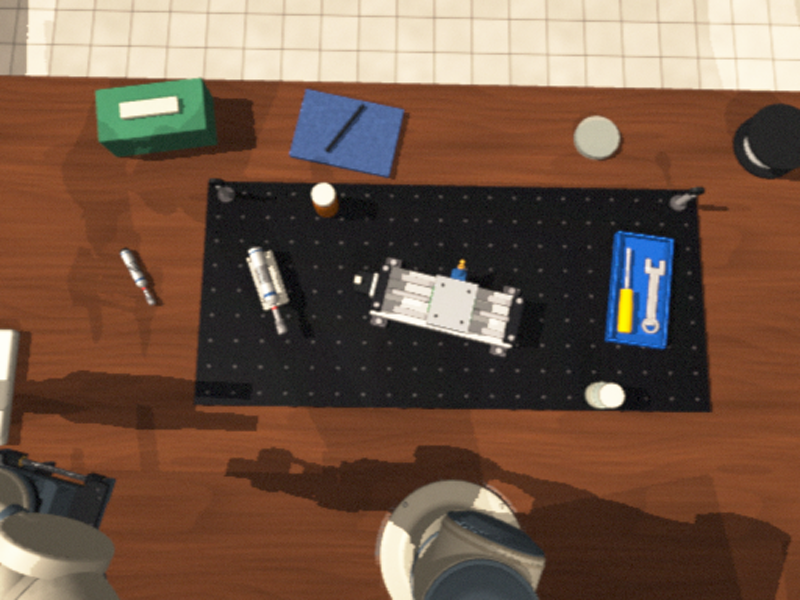

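Candidates: the gun lying in the white rest (top view ~(267,290), scene ~(450,388)), and a smaller lookalike on bare wood (top ~(140,277), scene ~(520,507)). The first fits, as it is larger and in the white rest. I'll confirm it in one enlarged composite with the nipple.

Run:
```python
import cv2,numpy as np
t=np.load("top0.npy");s=np.load("scene0.npy")
def c(im,x,y): return cv2.resize(im[y:y+60,x:x+80,::-1],(400,300),interpolation=cv2.INTER_CUBIC)
cv2.imwrite("pics/comp.png",np.vstack([np.hstack([c(t,131,156),c(t,254,150)]),np.hstack([c(s,250,220),c(s,195,135)])]))
```

```text
(no output)
```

View pics/comp.png

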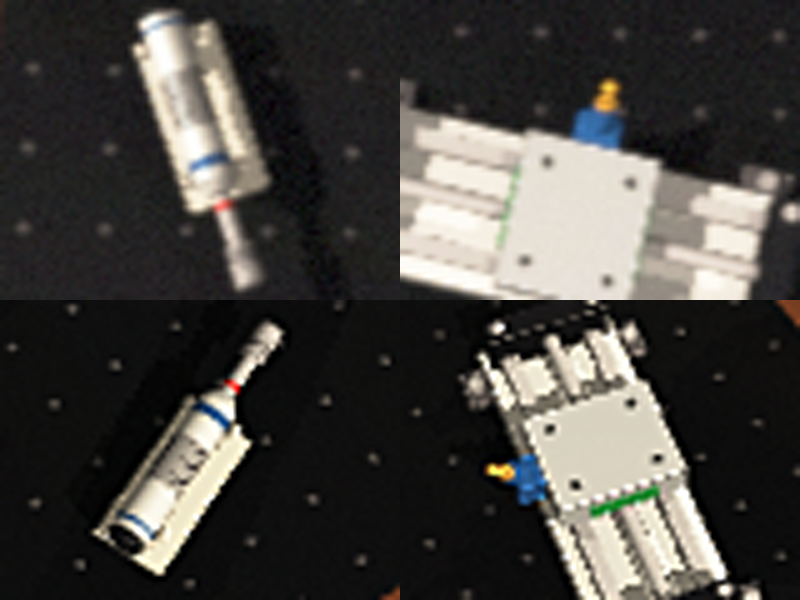

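The crop shows the gun in the white rest: cap at (160,15), grip band, blue rings, red ring at (223,205) and coupler mouth at (245,287), towards the robot. The brass nipple is on the blue block, ball at (609,86) top and (492,469) scene. Next I'll measure both.

```bash
cat > h.py <<'E'
import numpy as np
from rig import arm
cal={n:(arm.get_calibration(n)["intrinsics"],arm.get_calibration(n)["cam_to_world"]) for n in("scene","top")}
def ray(n,p):
    K,T=cal[n]; d=T[:3,:3]@np.linalg.solve(K,[p[0],p[1],1]); return T[:3,3],d/np.linalg.norm(d)
def atz(n,p,z):
    o,d=ray(n,p); return o+d*(z-o[2])/d[2]
def tri(a,b):
    A=0;B=0;R=[ray("top",a),ray("scene",b)]
    for o,d in R: P=np.eye(3)-np.outer(d,d);A=A+P;B=B+P@o
    x=np.linalg.solve(A,B); return x,[np.linalg.norm(np.cross(x-o,d)) for o,d in R]
def proj(n,X):
    K,T=cal[n]; q=K@(T[:3,:3].T@(np.asarray(X)-T[:3,3])); return q[:2]/q[2]
E
python3 - <<'E'
from h import *
np.set_printoptions(precision=4,suppress=True)
off={'tg':((0,0),(131,156)),'tn':((400,0),(254,150)),'sg':((0,300),(250,220)),'sn':((400,300),(195,135))}
def nat(k,x,y):
    (a,b),(c,d)=off[k]; return (c+(x-a+.5)/5-.5,d+(y-b+.5)/5-.5)
print("ball",tri(nat('tn',609,86),nat('sn',491,469)))
for z in (.084,): print(atz('top',nat('tn',609,86),z),atz('scene',nat('sn',491,469),z))
tc=[atz('top',nat('tn',*p),.072) for p in((547,162),(630,183),(525,261),(607,281))]
sc=[atz('scene',nat('sn',*p),.072) for p in((576,485),(549,429),(657,458),(630,404))]
for C in(tc,sc):
    C=np.array(C);print(C[:,:2].tolist(),"mean",C.mean(0)); y=(C[0]-C[1]+C[2]-C[3]);print("yaw y",np.degrees(np.arctan2(-y[0],y[1]))); x=C[0]+C[1]-C[2]-C[3];print("yaw x",np.degrees(np.arctan2(x[1],x[0])))
for k,n,ps in(('tg','top',[(163,15),(178,77),(210,160),(223,205),(245,285)]),('sg','scene',[(129,536),(150,508),(214,413),(234,384),(268,330)])):
    P=np.array([atz(n,nat(k,*p),.054) for p in ps]);print(P[:,:2].tolist()); d=P[-1]-P[0];print(np.linalg.norm(d),np.degrees(np.arctan2(d[1],d[0])))
E
```

```text
ball (array([ 0.5445, -0.0091,  0.0851]), [np.float64(0.0010876575926600947), np.float64(0.0010876575926600121)])
[ 0.544  -0.0084  0.084 ] [ 0.5449 -0.0106  0.084 ]
[[0.5000487419980029, 0.02691034442149852], [0.4882995245971271, -0.022191333984557], [0.440896080949677, 0.0396889792819273], [0.429887389353448, -0.008442871129564156]] mean [0.4648 0.009  0.072 ]
yaw y -13.173182279421209
yaw x -12.715177693142657
[[0.5004330831022044, 0.026919945460504358], [0.4908842291806285, -0.02216035881793199], [0.44223200064815654, 0.04060224861868067], [0.4327333837280247, -0.007211984217969536]] mean [0.4666 0.0095 0.072 ]
yaw y -11.12136158487418
yaw x -13.824102205178853
[[0.5687320007867294, 0.3875364000517815], [0.5307461978379564, 0.37663782667320167], [0.4805970354259562, 0.3551193357270126], [0.45363554450097465, 0.3461494656512806], [0.4061605208854986, 0.33101365194328447]]
0.17211713200902717 -160.82849182953095
[[0.5684668616696115, 0.3896609661418104], [0.5467908363909562, 0.3822392012073446], [0.4750451498789129, 0.35371672150610567], [0.45228411267412627, 0.3449361057812309], [0.4108399434026947, 0.32706959130442764]]
0.16959930886167848 -158.34268716527018
```

Run:
```python
from h import *
from scipy.spatial.transform import Rotation as Ro
for s in(1,-1):
  for phi in range(-90,91,10):
    t=Ro.from_rotvec(zn*np.radians(phi)).apply(tpress); Q=R(-zn,s,t)
    a=[arm.solve_ik(ball+zn*L+t*gd,Q) for L in(.1696,.1096,.0956)]
    print(s,phi,t,*[None if q is None else np.round(q).astype(int).tolist() for q in a])
```

```text
1 -90 [-0.2198 -0.9755 -0.    ] None [19, 66, 65, -68, 113, -4] [19, 67, 66, -67, 113, -2]
1 -80 [-0.1076 -0.9853 -0.133 ] [18, 60, 65, -69, 105, -10] [20, 61, 72, -66, 103, -2] [20, 61, 73, -66, 103, -1]
1 -70 [ 0.0079 -0.965  -0.262 ] [18, 54, 72, -67, 95, -8] [20, 56, 78, -65, 93, -1] [21, 56, 80, -65, 93, 1]
1 -60 [ 0.1231 -0.9155 -0.383 ] [18, 49, 79, -66, 84, -7] [20, 50, 85, -65, 82, 0] [21, 51, 87, -65, 82, 2]
1 -50 [ 0.2347 -0.8381 -0.4924] [17, 43, 85, -65, 73, -7] [19, 45, 92, -67, 71, 1] [20, 45, 93, -67, 71, 3]
1 -40 [ 0.339  -0.7353 -0.5868] [15, 38, 91, -66, 61, -8] [17, 40, 98, -69, 59, 2] [17, 40, 99, -69, 59, 4]
1 -30 [ 0.4331 -0.6101 -0.6634] [11, 34, 97, -66, 49, -9] None None
1 -20 [ 0.5141 -0.4664 -0.7198] [7, 30, 101, -65, 35, -12] None None
1 -10 [ 0.5794 -0.3086 -0.7544] [1, 27, 105, -60, 21, -21] None None
1 0 [ 0.6271 -0.1413 -0.766 ] [-6, 25, 107, -29, 9, -56] None [-5, 28, 117, 224, 7, 52]
1 10 [ 0.6557  0.0302 -0.7544] [-14, 25, 109, 60, 12, -150] [-14, 27, 117, 110, 11, 159] [-14, 28, 119, 121, 12, 147]
1 20 [ 0.6644  0.2009 -0.7198] [-21, 27, 108, 75, 
[... 1799 characters left out ...]
8, 33, 116, 90, 39, -16]
-1 40 [ 0.6217  0.5188 -0.5868] [-31, 34, 104, 75, 52, 1] [-33, 36, 111, 82, 51, -11] [-33, 37, 113, 83, 51, -15]
-1 50 [ 0.5715  0.6565 -0.4924] [-34, 39, 100, 74, 64, 0] [-36, 41, 107, 77, 63, -11] [-37, 42, 108, 78, 63, -14]
-1 60 [ 0.5039  0.7742 -0.383 ] [-36, 44, 95, 72, 75, -1] [-38, 46, 102, 73, 74, -10] [-39, 47, 103, 73, 73, -13]
-1 70 [ 0.4211  0.8684 -0.262 ] [-37, 49, 89, 72, 86, -1] [-39, 51, 96, 71, 84, -10] [-40, 52, 97, 71, 84, -12]
-1 80 [ 0.3254  0.9362 -0.133 ] [-37, 55, 83, 72, 96, 0] [-39, 57, 89, 69, 94, -9] [-39, 57, 91, 69, 94, -11]
-1 90 [ 0.2198  0.9755 -0.    ] [-36, 60, 76, 72, 106, 1] [-38, 62, 83, 69, 104, -7] [-38, 63, 84, 68, 104, -9]
```

```bash
cat >> h.py <<'E'
from scipy.spatial.transform import Rotation as Ro
tn=Ro.from_rotvec(zn*np.radians(30)).apply(tpress); Rn=R(-zn,-1,tn); Rp=R(d,-1,down)
E
python3 - <<'E'
from h import *
import cv2
arm.move_to(G0+[0,0,.12]+down*gd,Rp)
arm.move_l(G0+[0,0,.05]+down*gd,feed=.2)
print(arm.current_t(),arm.current_ee_pos(),arm.current_force())
t=arm.snapshot("top");s=arm.snapshot("scene")
def c(im,x,y): return cv2.resize(im[y:y+100,x:x+80,::-1],(400,500),interpolation=cv2.INTER_CUBIC)
cv2.imwrite("pics/pick.png",np.hstack([c(t,131,136),c(s,250,190)]))
E
```

```text
2.275 [0.5149 0.3685 0.0857] [ 0.0958 -0.4964 -0.0725]
```

View pics/pick.png

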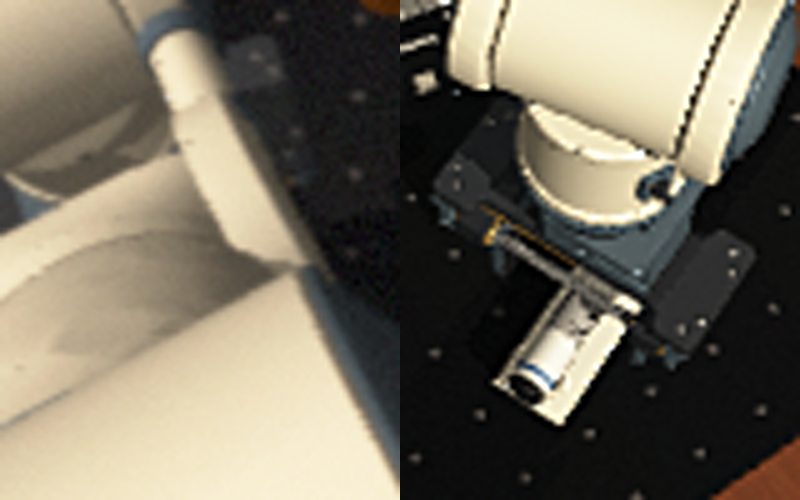

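The fingers straddle the barrel at the band (scene crop ~(575,300)). Next: descend, grip, lift, and carry to the pre-press pose.

Run:
```python
from h import *
arm.move_l(G0+down*gd,feed=.1); print(arm.current_force())
arm.grip(.015); print("w",arm.current_width(),arm.current_force(),arm.current_ee_pos())
arm.move_l(G0+[0,0,.24]+down*gd,feed=.2); print("lift",arm.current_width(),arm.current_force(),arm.current_torque(),arm.current_t())
P=ball+zn*(.1096+.045)
arm.move_to(P+[0,0,.10]+tn*gd,Rn)
arm.move_l(P+tn*gd,feed=.15); arm.sleep(.3)
print(arm.current_ee_pos()-P-tn*gd,np.abs(arm.current_tool_rot()-Rn).max(),arm.current_force(),arm.current_torque(),arm.current_width(),arm.current_t(),arm.current_joint_positions())
import cv2
t=arm.snapshot("top");s=arm.snapshot("scene");np.save("t1.npy",t);np.save("s1.npy",s)
for k in(0,.1096+.045):print(proj("top",ball+zn*k),proj("scene",ball+zn*k))
def c(im,x,y): return cv2.resize(im[y:y+100,x:x+80,::-1],(400,500),interpolation=cv2.INTER_CUBIC)
cv2.imwrite("pics/pre.png",np.hstack([c(t,254,100),c(s,155,105)]))
```

```text
[-0.2575 -0.1703  0.8252]
w 0.02540228073189718 [ 1.5916 -4.8065  1.7806] [0.5151 0.3676 0.0352]
lift 0.02545111062062956 [-0.4756  0.3237 -4.0838] [-0.088   0.1093 -0.019 ] 5.3917
[ 0.0002 -0.0001  0.0007] 0.0007679307007771863 [ 0.2312 -0.5116 -4.2059] [-0.4526  0.9052  0.0119] 0.025098830920623472 8.0833 [-26.8713  30.2173 108.5995  78.8885  39.2685   0.3871]
[295.5619 166.8001] [213.2886 168.6302]
[309.4749 118.0141] [175.9653 164.1547]
```

View pics/pre.png

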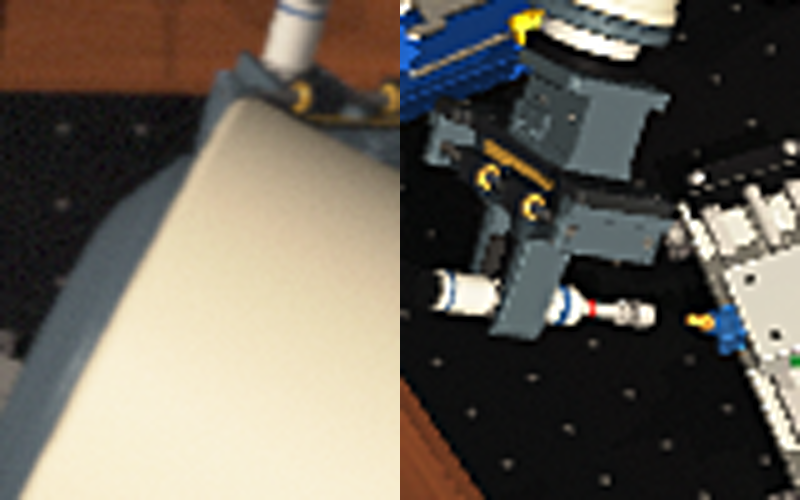

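The scene view shows the gun in line with the nipple: mouth (655,317), ball (691,320). The top view is blocked by the hand except for the barrel's rear. I'll overlay the expected outline to judge the offsets.

Run:
```python
from h import *
import cv2
t=np.load("t1.npy");s=np.load("s1.npy"); O=ball+zn*(.1096+.045)
yt=Rn[:,1]
def c(im,n,x,y,w,h,f):
    I=cv2.resize(im[y:y+h,x:x+w,::-1],(w*f,h*f),interpolation=cv2.INTER_CUBIC)
    _,r=ray(n,proj(n,O)); e=np.cross(zn,r); e/=np.linalg.norm(e)
    def px(X): q=(proj(n,X)-[x,y]+.5)*f-.5; return tuple(int(v) for v in np.round(q*16))
    for a,b,rad in((-.063,.05,.013),(.092,.116,.0085)):
        pts=[O-zn*a+e*rad,O-zn*b+e*rad,O-zn*b-e*rad,O-zn*a-e*rad]
        for i in range(4): cv2.line(I,px(pts[i]),px(pts[(i+1)%4]),(0,255,0),1,cv2.LINE_AA,4)
    for k in(0,.04):cv2.circle(I,px(ball+zn*k),24,(255,0,255),-1,cv2.LINE_AA,4)
    return I
print(yt)
for k in (-.063,.05,.066,.116): print(k,proj("scene",O-zn*k),proj("top",O-zn*k))
cv2.imwrite("pics/ov.png",np.hstack([c(s,"scene",157,148,64,40,8),c(t,"top",296,86,36,40,8)]))
```

```text
[ 0.1231 -0.9155 -0.383 ]
-0.063 [159.1694 162.1407] [315.7657  95.9555]
0.05 [188.6104 165.671 ] [304.751  134.5785]
0.066 [192.5362 166.1418] [303.2865 139.7137]
0.116 [204.4471 167.57  ] [298.8495 155.272 ]
```

View pics/ov.png

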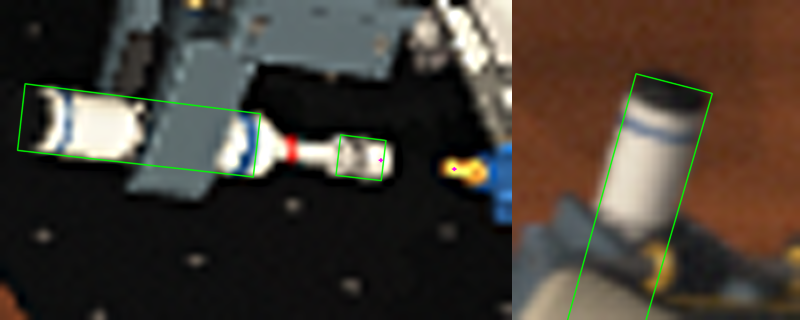

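The outline agrees within about 1 mm in the scene view, with the mouth ~2.5 mm further along the axis. In the top view the barrel sits ~1.2 mm left relative to the ball, so I'll shift 1 mm along tool +y and go in under force watch.

```bash
cat >> h.py <<'E'
Sh=Rn[:,1]*.001
def tgt(k): return ball+Sh+zn*(.1096+k)+tn*gd   # k: seat distance before the ball along axis
E
python3 - <<'E'
from h import *
arm.move_l(tgt(.045),feed=.05); arm.sleep(.2); f0=arm.current_force(); np.save("f0.npy",f0)
arm.move_l(tgt(.012),feed=.06); arm.sleep(.1)
k=.012
while k>-.002:
    f=arm.current_force()-f0; e=arm.current_ee_pos()-tgt(k)
    print("k %.4f t %.2f ax %.2f lat %.2f %.2f  act %.4f"%(k,arm.current_t(),f@zn,f@Rn[:,1],f@tn,k+e@zn))
    if f@zn>9 or abs(f@Rn[:,1])>6 or abs(f@tn)>6: break
    k-=.001; arm.move_l(tgt(k),feed=.02)
E
```

```text
k 0.0120 t 9.43 ax 1.81 lat -1.45 -0.31  act 0.0126
k 0.0110 t 9.68 ax 1.07 lat -0.51 -0.54  act 0.0111
k 0.0100 t 9.93 ax 1.20 lat -0.46 -0.22  act 0.0099
k 0.0090 t 10.18 ax 0.53 lat -0.40 -0.33  act 0.0089
k 0.0080 t 10.43 ax 2.02 lat -1.50 -0.07  act 0.0079
k 0.0070 t 10.68 ax 1.73 lat -0.70 -1.51  act 0.0069
k 0.0060 t 10.93 ax 2.52 lat -2.81 0.19  act 0.0060
k 0.0050 t 11.18 ax 3.76 lat -3.01 -0.35  act 0.0051
k 0.0040 t 11.43 ax 4.81 lat -1.13 -0.31  act 0.0040
k 0.0030 t 11.68 ax 1.95 lat -0.96 -0.69  act 0.0026
k 0.0020 t 11.93 ax -2.06 lat -1.86 -0.25  act 0.0013
k 0.0010 t 12.18 ax -2.91 lat -1.39 -0.71  act 0.0003
k -0.0000 t 12.43 ax -2.55 lat -2.74 -1.98  act -0.0004
k -0.0010 t 12.68 ax -2.02 lat -2.08 -0.79  act -0.0010
```

The axial force rose to ~5 N and then dropped to −3 N, which looks like a snap with the jaws pulling the ball in. I'll look before pushing on.

Run:
```python
from h import *
import cv2
f0=np.load("f0.npy")
arm.sleep(.2);f=arm.current_force()-f0;print(f@zn,f@Rn[:,1],f@tn,arm.current_t())
s=arm.snapshot("scene");t=arm.snapshot("top")
a=cv2.resize(s[145:195,165:235,::-1],(560,400),interpolation=cv2.INTER_CUBIC)
b=cv2.resize(t[90:140,290:320,::-1],(240,400),interpolation=cv2.INTER_CUBIC)
cv2.imwrite("pics/snap.png",np.hstack([a,b]))
```

```text
4.531090372655792 -3.0500539751828692 -1.2692234511650557 13.1333
```

View pics/snap.png

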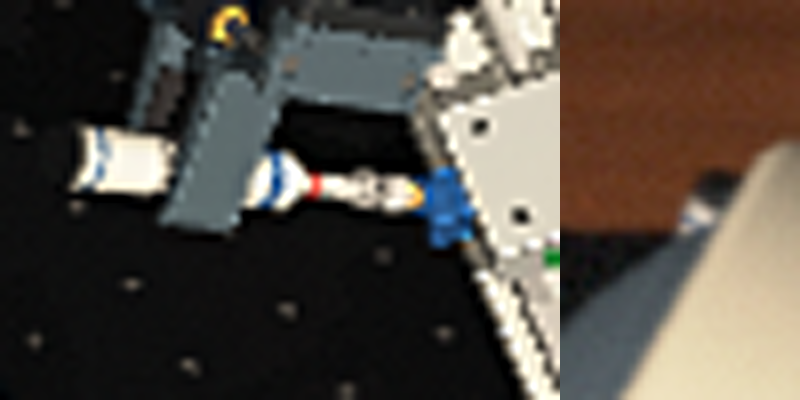

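The coupler is on the nipple with only brass hex showing (415,195), and the red ring is still out at (315,185). Continuing the push.

Run:
```python
from h import *
import cv2
f0=np.load("f0.npy"); k=-.001
while k>-.0155:
    k-=.001; arm.move_l(tgt(k),feed=.02); arm.sleep(.12)
    f=arm.current_force()-f0; e=arm.current_ee_pos()-tgt(k)
    print("k %.4f t %.2f ax %.2f lat %.2f %.2f  act %.4f w %.4f"%(k,arm.current_t(),f@zn,f@Rn[:,1],f@tn,k+e@zn,arm.current_width()))
    if f@zn>13.6 or abs(f@Rn[:,1])>12 or abs(f@tn)>12: break
s=arm.snapshot("scene")
cv2.imwrite("pics/press.png",cv2.resize(s[145:195,165:235,::-1],(560,400),interpolation=cv2.INTER_CUBIC))
```

```text
k -0.0020 t 13.60 ax 7.73 lat -2.96 -0.37  act -0.0017 w 0.0256
k -0.0030 t 13.97 ax 10.30 lat -3.31 -0.82  act -0.0023 w 0.0256
k -0.0040 t 14.33 ax 10.62 lat -2.75 -2.45  act -0.0032 w 0.0253
k -0.0050 t 14.70 ax 10.71 lat -2.84 -0.62  act -0.0042 w 0.0255
k -0.0060 t 15.07 ax 11.58 lat -3.19 -0.70  act -0.0050 w 0.0256
k -0.0070 t 15.43 ax 11.54 lat -3.02 -0.37  act -0.0060 w 0.0255
k -0.0080 t 15.80 ax 11.81 lat -3.43 -1.39  act -0.0069 w 0.0251
k -0.0090 t 16.17 ax 12.01 lat -2.72 -0.82  act -0.0078 w 0.0254
k -0.0100 t 16.53 ax 12.98 lat -2.60 -1.14  act -0.0087 w 0.0254
k -0.0110 t 16.90 ax 13.09 lat -4.73 -2.29  act -0.0096 w 0.0256
k -0.0120 t 17.27 ax 13.12 lat -4.17 -0.86  act -0.0105 w 0.0253
k -0.0130 t 17.63 ax 13.66 lat -3.60 -0.14  act -0.0115 w 0.0253
```

View pics/press.png

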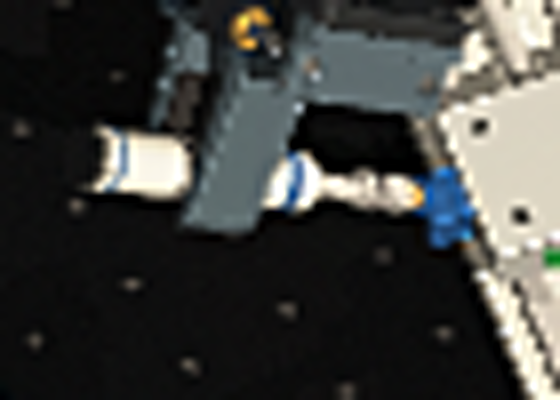

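The red ring is gone from view between cone and coupler, and the estimated nozzle travel is ~9.5 mm. I'll push ~3 mm more for margin, staying short of the stop.

Run:
```python
from h import *
import cv2
f0=np.load("f0.npy"); k=-.013
while k>-.0159:
    k-=.001; arm.move_l(tgt(k),feed=.02); arm.sleep(.15)
    f=arm.current_force()-f0; e=arm.current_ee_pos()-tgt(k)
    print("k %.4f t %.2f ax %.2f lat %.2f %.2f  act %.4f w %.4f"%(k,arm.current_t(),f@zn,f@Rn[:,1],f@tn,k+e@zn,arm.current_width()))
    if f@zn>17: break
arm.sleep(.7); f=arm.current_force()-f0; print(f@zn,(arm.current_ee_pos()-tgt(0))@zn)
s=arm.snapshot("scene")
a=cv2.resize(s[145:195,165:235,::-1],(560,400),interpolation=cv2.INTER_CUBIC)
b=cv2.resize(np.load("scene0.npy")[145:195,205:235,::-1],(240,400),interpolation=cv2.INTER_CUBIC)
cv2.imwrite("pics/fin.png",np.hstack([a,b]))
# carriage: image shift vs start, same patch
g0,g1=[cv2.cvtColor(x,cv2.COLOR_RGB2GRAY).astype(np.float32)[150:195,228:262] for x in(np.load("scene0.npy"),s)]
print("carriage shift px",cv2.phaseCorrelate(g0,g1))
```

```text
k -0.0140 t 18.08 ax 14.38 lat -3.41 -1.05  act -0.0124 w 0.0254
k -0.0150 t 18.48 ax 15.02 lat -3.25 -1.71  act -0.0133 w 0.0254
k -0.0160 t 18.88 ax 15.47 lat -3.80 -1.21  act -0.0142 w 0.0256
15.202368328091799 -0.014209137674266355
carriage shift px ((0.011776408702228736, 0.4878229059194119), 0.9998187437837507)
```

View pics/fin.png

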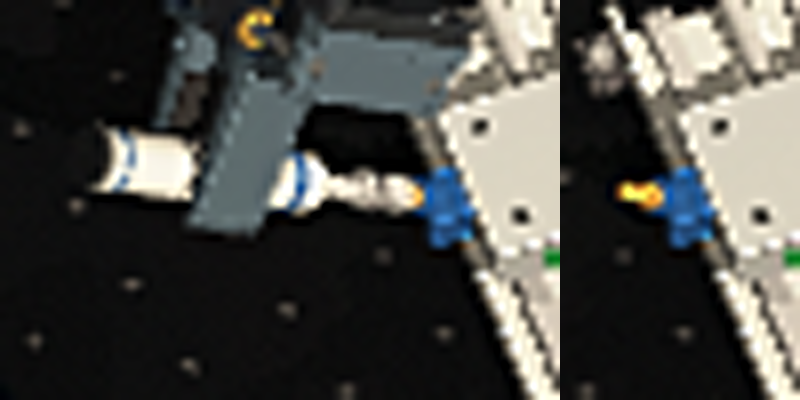

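The ring is inside the barrel and the coupler is on. The carriage screw holes are at the same pixels as at the start: (480,127) and (520,215), against (720,127) and (760,215) minus the 240 px crop offset. Handing in.

```bash
python3 -c "
from h import *
f=arm.current_force()-np.load('f0.npy');print(f@zn,arm.current_width(),arm.current_t());arm.sign_off()"
```

```text
14.632168229355512 0.025242623807493477 19.6333
the job is handed in; nothing more can be done
```

I took the gun out of its rest and snapped its coupler onto the nipple. I then pushed the barrel along the nipple's axis until the red ring had gone in, and handed in at 19.6 s still gripping and pressing.

**Snap-on:** The axial force rose to about 5 N and then dropped to about −3 N, which fits the jaws closing over the ball. The camera picture agreed.

**Press:** I estimate about 12 mm of tube travel, and the red ring can't be seen in the last picture. The axial force was 14.6–15.2 N, where the given spring rates imply about 13.5 N. I put the difference down to friction. A sideways force of 3–4 N remained.

**Grip force:** The interface only grips at half its maximum, 30 N rather than the suggested 50 N. The force kept rising steadily during the push and the finger opening stayed at 25 mm, so I saw no sign of slip.

**Carriage:** One check disagreed. Its screw holes are at the same pixels as at the start, but an automatic image comparison gave a 0.49 pixel vertical shift (roughly 1.5 mm). I trusted the holes, because the compared patch also included the gripper and its shadow.

**Tray and bottles:** I didn't check these in a final picture. The planned hand path stayed clear of them.

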